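Seal the push-button canisters in the pantry

ROBOT

A 6-joint arm with a two-finger parallel gripper is mounted at the origin on the work surface. World frame = base frame: x ahead of the robot, y to its left, z up, the work surface at z = 0. Lengths are in mm, angles in rad, forces in N, time in s.
With the tool pointing down it reaches from about 300 to 775 mm from the base axis. Payload 14.6 kg.
Tool frame: the origin (TCP) lies midway between the tips of the shut fingers; the grasp point (between the pads) lies grasp_offset behind it (grasp_offset is the distance from the TCP to the grasp point, in mm); z points along the fingers, y is the line along which they close (so a half turn about z gives the same grasp; the last joint's range is limited). The gripper opens to 94 mm and grips with 3 to 60 N. Pads are 16 mm wide; open, the fingers measure 119 mm over their backs; the gripper's body (75 mm by 177 mm) begins 78 mm behind the grasp point.
Start: joints at [1.278, 0.3, 1.521, -0, 1.321, -0.067], TCP at [123.135, 536.029, 181.846] pointing down, gripper open.
Joint ranges: [-3.03, 3.03], [-0.79, 2.21], [0.23, 2.52], [-1.04, 4.18], [0, 3.07], [-2.55, 2.55]. Speed limits (rad/s): [2.22, 2.22, 2.57, 3.14, 3.14, 3.14].

INTERFACE

Orientations are given as [roll, pitch, yaw] about the fixed x, y, z axes, in that order (R = Rz(yaw) Ry(pitch) Rx(roll)).
In Python, from cell import * gives the robot as it stands. The module is installed in compiled form; this text tells all that it offers.
- The arm moves only by the shell command python3 -m jog 'ROWS' [FORCE]. ROWS is JSON, a list of rows, each a list of 3 entries, a list of its own where there are three numbers: the finger opening in mm, from 0 to 94, then the shift along the tool's x, y, z in units of 50 mm (1.0 is 50 mm), then the turn about the tool's z in units of 180 degrees (1.0 is 180 degrees). In form: [[fingers, [dx, dy, dz], twist], ...]. A call has 1 to 20 rows; each row shifts and turns the commanded pose from where the row before left it, along the tool's axes as they then stand; what a row does not reach is not made up. A row lasts 1/10 s, in which the tool goes at most 50 mm and 8.59 degrees, less where a joint would pass 70% of its speed; a pose out of reach is approached as far as the arm can. A call with a number of a shift or a turn outside -1 to 1 is refused whole. A call with a gripper value outside its range is refused whole. The fingers move at their own pace and stop on an object; FORCE is the grip in N (left out, the last holds). Time passes only in rows, so rows that do not move let the fingers close. It gives the time, the measured TCP pose, the force, the opening and the grip force at its end, in the units of the state.
- read_state(): the state, without advancing time (a new reading comes with each control period).
- camera(name): name is "scene" or "top"; returns the picture (480x640x3 uint8, red, green, blue); there is no depth.
- calibration(name): a dict with "mtx" (3x3 intrinsics, pixels), "cam_to_world" (4x4, takes a point from camera to world coordinates). Camera axes: x right, y down, z forward; pixel columns grow to the right and rows downward; lengths in mm; the calibration is good to about 2 mm. A picture is of the moment at which its call begins. calibration takes no time and is no camera call.
- sign_off(): hands the job in; it is judged then, once.
Trained networks look in the newest picture that a camera, given by its name, has taken for a name from the list of things; names that differ only in an ending like _2 or _b are one class to them, and where a whole thing is asked for, a point or a joint stands for the part that bears it (a point fixed in the world has none). Each returns a list of dicts, best first, with "conf" (0 to 1); they miss things now and then, are a little off and sometimes report something else, mostly with a low value. They report only what shows in the picture. A call takes as long as a camera call.
- regions_of(camera, query): "pixels" (480x640 bool, what is visible of it) and "rect" ([centre column, centre row, width, height] in pixels, round what is visible of it).
The state is a dict: "clock": time; "joints": joint angles; "qd": joint speeds; "effort": joint torques, N m; "eef_pos": TCP position; "eef_rot": TCP orientation; "wrist_force": force on the tool from outside, world axes, zero at the start; "moment": the same for the moment, N m; "finger_gap": finger opening in mm; "finger_force": force on a finger pad.
Only numpy, scipy, OpenCV 4.12 (cv2) and the standard library are available. Lean on these libraries where they do the work, as an engineer would, in place of code of your own. Each camera call takes 0.05 s, during which the arm holds its last target. There are 200 camera calls.

TASK

The lids are on but three of the storage canisters are not sealed yet: with a fingertip, gently press the white button of each one fully down, what goes stale soonest first - the brown coffee canister, then the yellow cracker canister, then the blue rice canister. Leave the green canister's button up (it is empty and airing), do not lift, tip or shove any canister, and leave everything else where it stands.

Things in the scene. Friction and masses are not known exactly. Their poses are not given: they have to be found in the camera images.
- coffee: dark brown square push-button storage canister (holds coffee beans), loose, 0.2 to 1.2 kg; 95 mm square (lid 97 mm), lid's top face 125 mm above the base; origin at the centre of the underside, z up, x and y along its sides
- coffee_top (a point): centre of the top face of the round white button (48 mm across, flat, vertical axis) in the middle of the dark brown canister's lid; it moves with the button. Button up: 141 mm above the canister's base; fully down: 131 mm, 6 mm above the lid
- coffee_button (a joint): how far the dark brown canister's button is pushed down, m: about 0 = up (lid unsealed), 0.010 = fully down at its stop (lid sealed). About 4 N moves it and it stays where it is left; at its stop the cap still yields on a spring for up to 7 mm (5 N rising to 14 N), springs back when let go, and beyond that it is hard
- crackers: yellow square push-button storage canister (holds crackers), loose, 0.2 to 1.2 kg; 95 mm square (lid 97 mm), lid's top face 145 mm above the base; origin at the centre of the underside, z up, x and y along its sides
- crackers_top (a point): centre of the top face of the round white button (48 mm across, flat, vertical axis) in the middle of the yellow canister's lid; it moves with the button. Button up: 161 mm above the canister's base; fully down: 151 mm, 6 mm above the lid
- crackers_button (a joint): how far the yellow canister's button is pushed down, m: about 0 = up (lid unsealed), 0.010 = fully down at its stop (lid sealed). About 4 N moves it and it stays where it is left; at its stop the cap still yields on a spring for up to 7 mm (5 N rising to 14 N), springs back when let go, and beyond that it is hard
- rice: blue square push-button storage canister (holds rice), loose, 0.2 to 1.2 kg; 95 mm square (lid 97 mm), lid's top face 155 mm above the base; origin at the centre of the underside, z up, x and y along its sides
- rice_top (a point): centre of the top face of the round white button (48 mm across, flat, vertical axis) in the middle of the blue canister's lid; it moves with the button. Button up: 171 mm above the canister's base; fully down: 161 mm, 6 mm above the lid
- rice_button (a joint): how far the blue canister's button is pushed down, m: about 0 = up (lid unsealed), 0.010 = fully down at its stop (lid sealed). About 4 N moves it and it stays where it is left; at its stop the cap still yields on a spring for up to 7 mm (5 N rising to 14 N), springs back when let go, and beyond that it is hard
- empty: green square push-button storage canister (holds nothing, it is airing), loose, 0.2 to 1.2 kg; 95 mm square (lid 97 mm), lid's top face 135 mm above the base; origin at the centre of the underside, z up, x and y along its sides
- empty_top (a point): centre of the top face of the round white button (48 mm across, flat, vertical axis) in the middle of the green canister's lid; it moves with the button. Button up: 151 mm above the canister's base; fully down: 141 mm, 6 mm above the lid
- empty_button (a joint): how far the green canister's button is pushed down, m: about 0 = up (lid unsealed), 0.010 = fully down at its stop (lid sealed). About 4 N moves it and it stays where it is left; at its stop the cap still yields on a spring for up to 7 mm (5 N rising to 14 N), springs back when let go, and beyond that it is hard
- pasta: red canister of the same kind, loose, 95 mm square, 135 mm to the lid's top, already sealed (its button is down and does not move); a bystander; origin at the centre of its underside
- jar_a: glass preserving jar with a brass-coloured lid, 78 mm across, 112 mm high, loose, a bystander; origin at the centre of its underside
- jar_b: glass preserving jar with a silver lid, 78 mm across, 112 mm high, loose, a bystander; origin at the centre of its underside
- tin_a: food tin with a red band, 73 mm across, 105 mm high, loose, a bystander; origin at the centre of its underside
- tin_b: food tin with a green band, 73 mm across, 105 mm high, loose, a bystander; origin at the centre of its underside

How it is judged:
By the outcome, as a careful person would: the job done as asked, in the order asked, and still so for the second after the job is handed in, with the robot touching nothing.
It also fails if it takes over 48 s, if anything falls off the work surface, if the arm or the gripper's body presses on something with over 40 N, if the wrist force passes 120 N, or if a joint passes its speed limit or range.

## Working session

There is one attempt and no reset: what is moved stays moved. The work goes in short steps, Python scripts to look and compute and a shell command to move; the robot and the scene stay as the last step left them, time stands still between calls to the robot, and variables do not carry over. Pictures are saved under pics/ and viewed, at most 10 in all, crops included, and the job is handed in when it is done.

```bash
mkdir -p pics; python3 - <<'E'
from cell import *
import cv2,numpy as np
for n in("scene","top"):
    cv2.imwrite(f"pics/{n}0.png",camera(n)[:,:,::-1]); c=calibration(n); print(n,c["mtx"],np.round(c["cam_to_world"],3))
print(read_state())
for q in("coffee","crackers","rice","empty","pasta","coffee_top"):
    for n in("top","scene"):
        print(q,n,[(round(r["conf"],2),np.round(r["rect"])) for r in regions_of(n,q)][:3])
E
```

```text
scene [[517.20962273   0.         315.78865116]
 [  0.         517.20962273 242.1068135 ]
 [  0.           0.           1.        ]] [[-7.920000e-01  4.740000e-01 -3.840000e-01  1.050577e+03]
 [ 6.100000e-01  6.030000e-01 -5.140000e-01  6.326960e+02]
 [-1.200000e-02 -6.420000e-01 -7.670000e-01  1.042230e+03]
 [ 0.000000e+00  0.000000e+00  0.000000e+00  1.000000e+00]]
top [[485.59382466   0.         321.86737012]
 [  0.         485.59382466 247.67113901]
 [  0.           0.           1.        ]] [[-3.100000e-02 -9.830000e-01  1.830000e-01  3.826060e+02]
 [-1.000000e+00  3.000000e-02 -8.000000e-03  3.681500e+01]
 [ 2.000000e-03 -1.830000e-01 -9.830000e-01  1.167987e+03]
 [ 0.000000e+00  0.000000e+00  0.000000e+00  1.000000e+00]]
{'clock': 0.1, 'joints': array([ 1.27842364e+00,  3.00420451e-01,  1.52153804e+00, -1.58378102e-05,
        1.32069089e+00, -6.66088955e-02]), 'qd': array([ 3.20488343e-04, -1.24993682e-03, -1.90000091e-03, -4.51187283e-04,
       -3.65701650e-04, -9.04959719e-05]), 'effort': array([-1.05719395e-03, -5.32639790e+01, -3.53291488e+01,  7.09247100e-02,
        2.
[... 614 characters left out ...]
1., 232.,  52.,  74.])), (0.31, array([219., 237.,  36.,  41.]))]
rice top [(0.8, array([306., 318.,  51.,  58.]))]
rice scene [(0.57, array([384., 234.,  56.,  72.]))]
empty top [(0.87, array([208., 258.,  65.,  61.]))]
empty scene [(0.77, array([404., 330.,  65.,  78.])), (0.71, array([404., 314.,  24.,  22.])), (0.16, array([386., 212.,  21.,  15.]))]
pasta top [(0.73, array([287., 181.,  43.,  60.])), (0.26, array([308., 318.,  55.,  54.]))]
pasta scene [(0.9, array([287., 313.,  64.,  79.])), (0.58, array([289., 154.,  15.,  16.])), (0.43, array([274., 232.,  55.,  70.]))]
coffee_top top [(0.89, array([459., 297.,  26.,  24.]))]
coffee_top scene [(0.57, array([290., 155.,  13.,  14.]))]
```

View pics/top0.png

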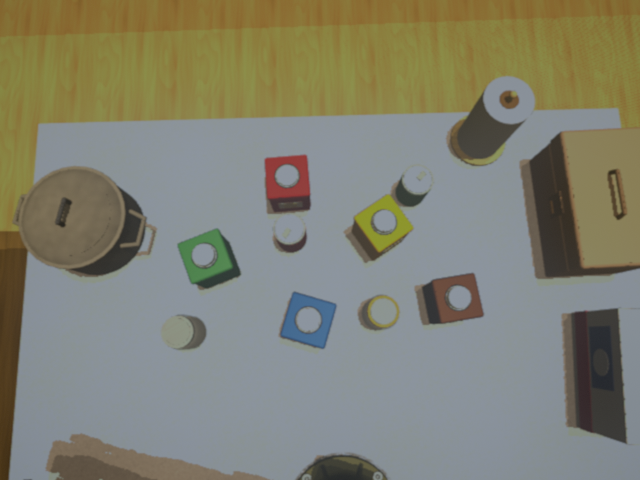

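View pics/scene0.png

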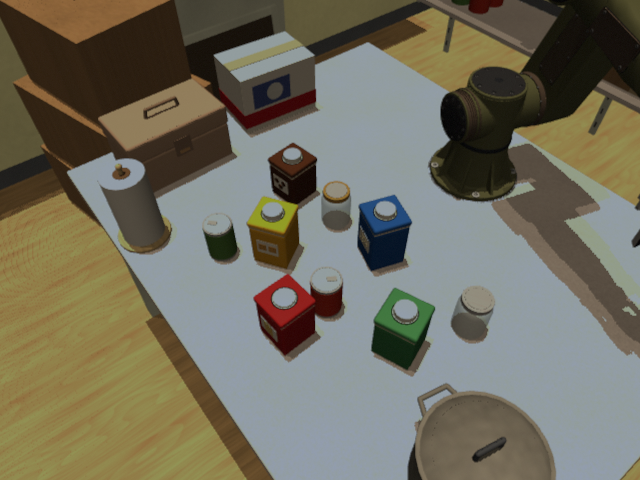

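The top view shows coffee's button at (459,297), yellow at (384,222), blue at (309,320) and green at (204,255). In the scene view coffee is at (292,156), yellow at (272,210) and blue at (385,210). Red is already sealed.

```bash
cat > h.py <<'E'
from cell import *
import cv2,numpy as np
P={"coffee":(141,(459,297),(292,155)),"crackers":(161,(384,222),(272,210)),"rice":(171,(309,320),(385,210)),"empty":(151,(204,255),(405,311))}
def ray(n,uv):
    c=calibration(n);T=np.array(c["cam_to_world"]);d=T[:3,:3]@np.linalg.solve(c["mtx"],[*uv,1]);return T[:3,3],d
def on(n,uv,z):
    o,d=ray(n,uv);return o+d*(z-o[2])/d[2]
def tri(a,b):
    A=[];B=[]
    for o,d in(ray("top",a),ray("scene",b)):
        d=d/np.linalg.norm(d);M=np.eye(3)-np.outer(d,d);A.append(M);B.append(M@o)
    return np.linalg.solve(sum(A),sum(B))
def blob(img,uv,r=16):
    u,v=uv;hsv=cv2.cvtColor(img,cv2.COLOR_RGB2HSV);m=((hsv[...,1]<70)&(hsv[...,2]>90)).astype(np.uint8)
    k=np.zeros_like(m);cv2.circle(k,(u,v),r,1,-1);m&=k
    n,l,s,c=cv2.connectedComponentsWithStats(m);i=l[v,u] or 1+np.argmax(s[1:,4])
    return s[i],c[i]
E
python3 - <<'E'
from h import *
I={n:camera(n) for n in("top","scene")}
for q,(z,a,b) in P.items():
    sa,ca=blob(I["top"],a);sb,cb=blob(I["scene"],b)
    print(q,sa,ca.round(1),sb,cb.round(1),on("top",ca,z-1).round(1),on("scene",cb,z-2).round(1),tri(ca,cb).round(1))
    for n in("top","scene"):
        for r in regions_of(n,q+"_top")[:2]:
            p=np.argwhere(r["pixels"])[:,::-1].mean(0);print("   ",n,round(r["conf"],2),p.round(1),on(n,p,z-1).round(1))
E
```

```text
coffee [445 284  27  27 531] [458.7 297.1] [283 147  19  13 185] [291.8 153.3] [ 459.3 -256.9  140. ] [ 460.4 -257.   139. ] [ 459.6 -257.7  138. ]
    top 0.87 [458.2 297.1] [ 459.4 -256.   140. ]
    scene 0.62 [291.6 155.5] [ 466.7 -249.3  140. ]
crackers [371 210  26  25 497] [383.7 221.7] [262 202  22  19 266] [271.8 209.8] [ 622.9 -104.6  160. ] [ 629.  -102.3  159. ] [ 625.4 -106.4  152.8]
    top 0.31 [183.3 331.4] [405.1 317.7 160. ]
    scene 0.52 [271.7 211.7] [633.3 -96.5 160. ]
    scene 0.34 [272.1 211. ] [631.1 -97.9 160. ]
rice [295 306  27  28 582] [308.  319.5] [374 201  22  19 271] [384.7 208.8] [420.9  62.  170. ] [425.8  65.9 169. ] [421.3  62.  162.9]
    top 0.92 [307.2 319.2] [421.6  63.5 170. ]
    top 0.48 [458. 297.] [ 457.2 -247.1  170. ]
    scene 0.64 [384.9 210.6] [430.  71. 170.]
    scene 0.48 [292.5 173.6] [ 524.2 -163.1  170. ]
empty [191 243  27  26 542] [203.9 255. ] [392 299  26  25 456] [405. 310.] [564.1 280.1 150. ] [570.6 287.2 149. ] [565.7 283.1 139.3]
    top 0.74 [202.3 254.3] [565.8 283.6 150. ]
    scene 0.62 [405.1 310.8] [572.1 289.1 150. ]
```

```bash
python3 -m jog '[[0,[0,0,-0.4],0],[0,[0,0,-0.7],0],[0,[0,0,-0.7],0],[0,[-0.35,-0.27,0],0],[0,[-0.7,-0.53,0],0],[0,[-0.7,-0.53,0],0],[0,[-0.7,-0.53,0],0],[0,[-0.7,-0.53,0],0],[0,[-0.7,-0.53,0],0],[0,[-0.7,-0.53,0],0],[0,[-0.7,-0.53,0],0],[0,[-0.7,-0.53,0],0],[0,[-0.7,-0.53,0],0],[0,[-0.4,-0.6,0],0],[0,[-0.36,-0.69,0],0],[0,[-0.36,-0.69,0],0],[0,[-0.36,-0.69,0],0],[0,[-0.36,-0.69,0],0],[0,[-0.36,-0.69,0],0],[0,[-0.36,-0.69,0],0]]' 10
cat >> h.py <<'E'
def go(x,y,z):
    s=read_state();p=s["eef_pos"];d=np.array([x,y,z])-p
    from scipy.spatial.transform import Rotation as R
    print(p.round(1),s["eef_rot"].round(3),"F",s["wrist_force"].round(1),s["finger_gap"],"tool units",(R.from_euler("xyz",s["eef_rot"]).as_matrix().T@d/50).round(2),s["joints"].round(2),s["clock"])
E
python3 -c "
from h import *
go(460,-257,270)"
```

```text
clock: 3.2
eef_pos: [462.6, -45.3, 272.0]
eef_rot: [3.142, 0.0, 2.916]
wrist_force: [-0.6, 0.4, -0.0]
finger_gap: 0.5
finger_force: 0.0
[462.6 -45.3 272. ] [3.142 0.    2.916] F [-0.6  0.4 -0. ] 0.45672283622717375 tool units [-0.9  -4.14  0.04] [-0.18  0.05  1.61  0.    1.49 -1.52] 3.2
```

```bash
python3 -m jog '[[0,[-0.15,-0.69,0],0],[0,[-0.15,-0.69,0],0],[0,[-0.15,-0.69,0],0],[0,[-0.15,-0.69,0],0],[0,[-0.15,-0.69,0],0],[0,[-0.15,-0.69,0],0],[0,[0,0,0.6],0],[0,[0,0,0.7],0],[0,[0,0,0.5],0],[0,[0,0,0.3],0],[0,[0,0,0.1],0],[0,[0,0,0],0]]'
python3 - <<'E'
from h import *
go(460,-257,141)
cv2.imwrite("pics/c1.png",cv2.resize(camera("scene")[60:240,180:420,::-1],(800,600)))
E
```

```text
clock: 4.4
eef_pos: [459.9, -255.4, 161.8]
eef_rot: [3.141, -0.001, 2.916]
wrist_force: [0.2, 0.3, 0.1]
finger_gap: 0.3
finger_force: 0.0
[ 459.9 -255.4  161.8] [ 3.141e+00 -1.000e-03  2.916e+00] F [0.2 0.3 0.1] 0.2580764562881726 tool units [-0.01 -0.03  0.42] [-0.58  0.26  1.61 -0.    1.26 -1.92] 4.4
```

View pics/c1.png

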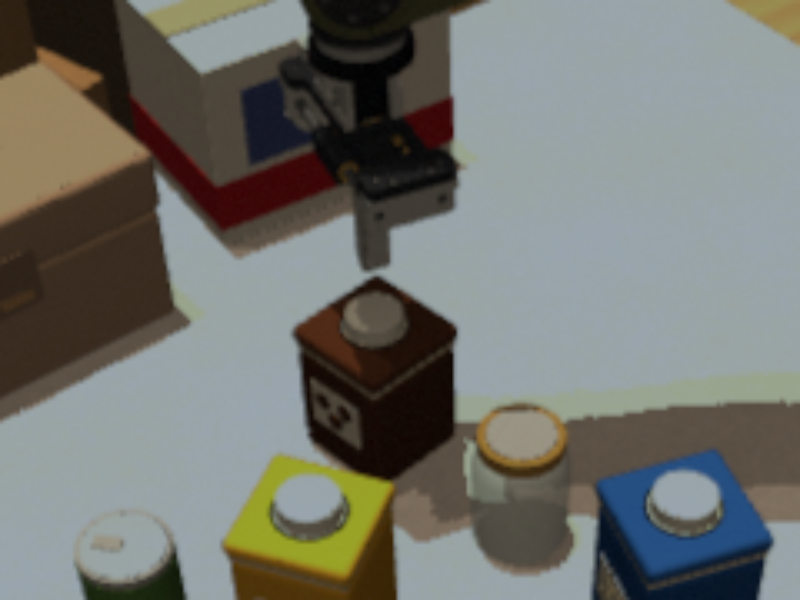

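The fingertip, at (372,265) in the crop, hangs about 20 mm above the centre of coffee's button.

```bash
python3 -m jog '[[0,[0,-0.02,0.2],0],[0,[0,0,0.12],0],[0,[0,0,0.05],0],[0,[0,0,0.04],0],[0,[0,0,0.04],0],[0,[0,0,0.04],0],[0,[0,0,0.04],0],[0,[0,0,0.04],0],[0,[0,0,0.04],0],[0,[0,0,0],0]]'
```

```text
clock: 5.45
eef_pos: [459.7, -256.4, 131.1]
eef_rot: [3.141, -0.0, 2.916]
wrist_force: [0.0, -0.3, -0.1]
finger_gap: 0.6
finger_force: 0.0
```

```bash
python3 -m jog '[[0,[0,0,0.03],0],[0,[0,0,0.03],0]]'; python3 -m jog '[[0,[0,0,0.02],0],[0,[0,0,0],0]]'
```

```text
clock: 5.65
eef_pos: [459.8, -256.5, 128.3]
eef_rot: [-3.142, 0.0, 2.916]
wrist_force: [0.0, 0.6, -0.1]
finger_gap: 0.3
finger_force: 0.0
clock: 5.85
eef_pos: [459.7, -256.4, 127.2]
eef_rot: [3.141, -0.0, 2.916]
wrist_force: [-0.8, -0.9, -0.4]
finger_gap: 0.6
finger_force: 0.0
```

```bash
python3 - <<'E'
from h import *
cv2.imwrite("pics/c2.png",cv2.resize(camera("scene")[100:220,230:390,::-1],(800,600)))
go(460,-257,128)
E
```

```text
[ 459.7 -256.4  127.3] [ 3.142 -0.     2.916] F [ 0.7 -0.2  0.3] 0.4480709006970634 tool units [-0.01 -0.01 -0.01] [-0.58  0.3   1.65 -0.    1.19 -1.92] 5.9
```

View pics/c2.png

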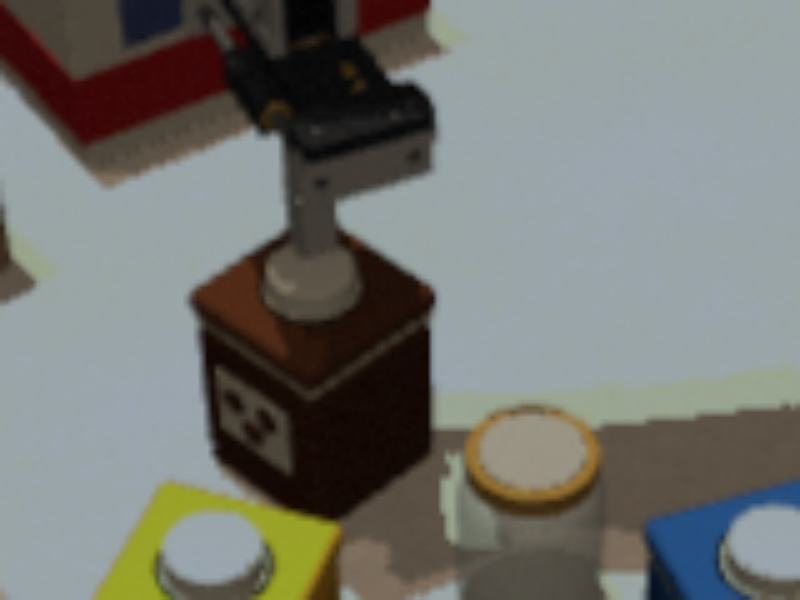

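```bash
cat >> h.py <<'E'
def proj(n,p):
    c=calibration(n);q=np.linalg.inv(np.array(c["cam_to_world"]))@[*p,1];q=np.array(c["mtx"])@q[:3];return (q[:2]/q[2]).round(1)
E
python3 - <<'E'
from h import *
p=read_state()["eef_pos"]
for n in("scene","top"):
    for z in (127,141,150): print(n,z,proj(n,[p[0],p[1],z]))
a=cv2.resize(camera("top")[230:360,400:530,::-1],(560,560),interpolation=cv2.INTER_CUBIC);cv2.imwrite("pics/t3.png",a)
print(blob(camera("scene"),(291,158)))
E
```

```text
scene 127 [292.3 156.8]
scene 141 [292.1 152.7]
scene 150 [291.9 150.1]
top 127 [456.7 297.4]
top 141 [458.6 296.9]
top 150 [459.8 296.5]
(array([283, 153,  17,   7,  73], dtype=int32), array([290.82191781, 156.06849315]))
```

View pics/t3.png

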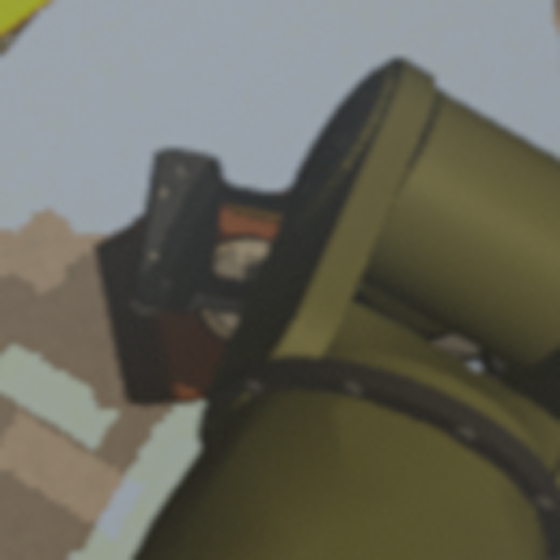

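The closed fingertip shows at about scene row 150, but the reported z of 127 would put it at row 157. So the real tip is about 20 mm higher than reported, the column agrees, and there has been no contact yet. I'll go on down, watching the force.

```bash
python3 -m jog '[[0,[0,0,0.04],0],[0,[0,0,0.02],0]]'|sed -n 2,4p;  python3 -m jog '[[0,[0,0,0.04],0]]'|sed -n 2,4p; python3 -m jog '[[0,[0,0,0.04],0]]'|sed -n 2,4p
```

```text
eef_pos: [459.7, -256.4, 124.1]
eef_rot: [3.142, -0.0, 2.916]
wrist_force: [-0.6, -0.2, 0.2]
eef_pos: [459.8, -256.5, 122.3]
eef_rot: [-3.142, 0.0, 2.916]
wrist_force: [-0.0, 0.1, 0.3]
eef_pos: [459.7, -256.4, 120.1]
eef_rot: [3.142, -0.0, 2.916]
wrist_force: [-0.7, -0.4, -0.3]
```

```bash
for i in 1; do python3 -m jog '[[0,[0,0,0.04],0]]'|sed -n '2p;4p';python3 -m jog '[[0,[0,0,0.04],0]]'|sed -n '2p;4p'; done
python3 - <<'E'
from h import *
cv2.imwrite("pics/c4.png",cv2.resize(camera("scene")[110:210,230:363,::-1],(800,600)))
E
```

```text
eef_pos: [459.7, -256.4, 118.1]
wrist_force: [-0.2, 0.6, 0.5]
eef_pos: [459.8, -256.5, 116.3]
wrist_force: [-0.5, 0.4, 3.4]
```

View pics/c4.png

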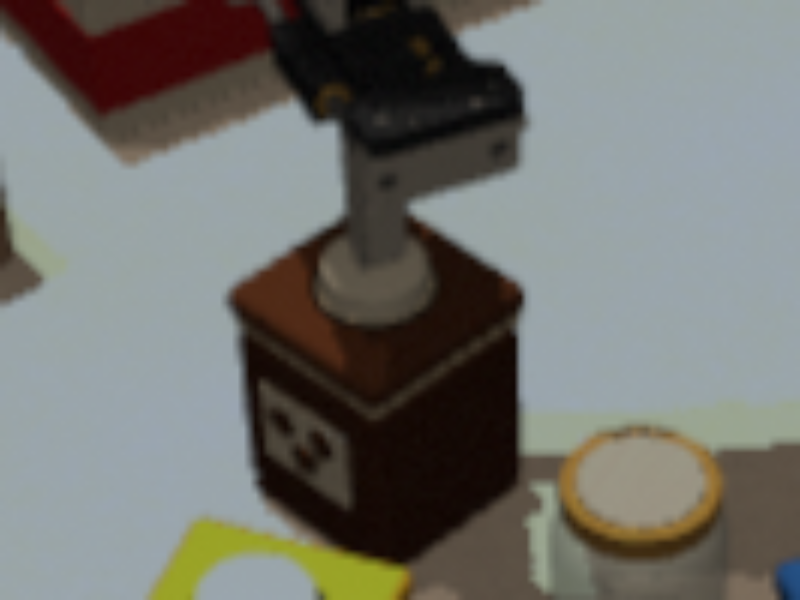

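Contact now, at reading z ≈ 117 with 3.4 N and the tip central on the button. That puts the tip about 24 mm above the reported TCP. Next I press the 10 mm stroke.

```bash
python3 -m jog '[[0,[0,0,0.04],0],[0,[0,0,0.04],0],[0,[0,0,0.04],0]]'|sed -n '2p;4p';python3 -m jog '[[0,[0,0,0.04],0]]'|sed -n '2p;4p';python3 -m jog '[[0,[0,0,0.03],0],[0,[0,0,0],0]]'|sed -n '2p;4p'
```

```text
eef_pos: [459.8, -256.5, 110.3]
wrist_force: [-0.7, 1.0, 3.5]
eef_pos: [459.8, -256.5, 108.3]
wrist_force: [-0.4, 0.5, 2.6]
eef_pos: [459.8, -256.5, 106.8]
wrist_force: [-2.1, 0.5, 6.6]
```

```bash
python3 -m jog '[[0,[0,0,0.03],0],[0,[0,0,0],0]]'|sed -n '2p;4p';python3 -m jog '[[0,[0,0,0.02],0],[0,[0,0,0],0]]'|sed -n '2p;4p'
```

```text
eef_pos: [459.9, -256.5, 105.6]
wrist_force: [-2.0, 1.3, 8.0]
eef_pos: [459.9, -256.5, 104.7]
wrist_force: [-1.3, 1.3, 9.1]
```

Coffee is on its stop spring (9 N at reading 104.7). Rising and moving to yellow.

```bash
python3 -m jog '[[0,[0,0,-0.1],0],[0,[0,0,-0.3],0],[0,[0,0,-0.7],0],[0,[0,0,-0.8],0],[0,[-0.2,0.3,0],0],[0,[-0.42,0.62,0],0],[0,[-0.42,0.62,0],0],[0,[-0.42,0.62,0],0],[0,[-0.42,0.62,0],0],[0,[-0.42,0.62,0],0],[0,[-0.22,0.3,0],0],[0,[0,0,0],0]]'|sed -n '2p;4p'
python3 - <<'E'
from h import *
go(625,-104.5,145)
I=camera("scene")
cv2.imwrite("pics/c5.png",cv2.resize(I[130:280,200:400,::-1],(800,600)))
print(blob(I,(291,157)))
E
```

```text
eef_pos: [624.9, -102.6, 198.2]
wrist_force: [-0.6, -0.9, -0.7]
[ 624.9 -102.6  198.2] [ 3.141e+00 -1.000e-03  2.918e+00] F [-0.6 -0.9 -0.7] 0.27239183626503977 tool units [-0.01 -0.04  1.06] [-0.22  0.48  1.24  0.    1.43 -1.57] 8.85
(array([287, 150,  15,  12,  94], dtype=int32), array([294.87234043, 154.26595745]))
```

View pics/c5.png

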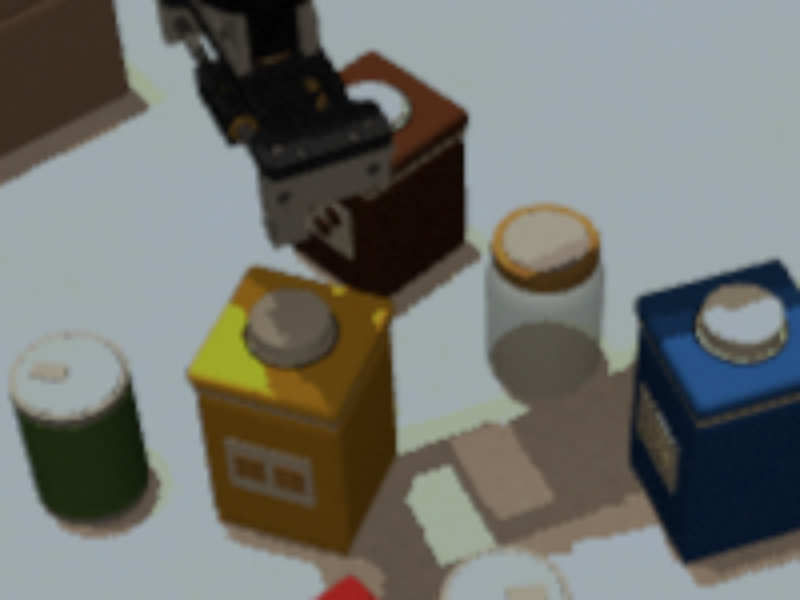

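Coffee's button (crop (380,105)) is low now, and the gripper is above yellow.

```bash
python3 -m jog '[[0,[0,-0.04,0.3],0],[0,[0,0,0.4],0],[0,[0,0,0.25],0],[0,[0,0,0.1],0],[0,[0,0,0.06],0],[0,[0,0,0],0]]'|sed -n '2p;4p';python3 -m jog '[[0,[0,0,0.04],0],[0,[0,0,0.04],0],[0,[0,0,0.04],0],[0,[0,0,0.02],0]]'|sed -n '2p;4p';python3 -m jog '[[0,[0,0,0.04],0],[0,[0,0,0.04],0]]'|sed -n '2p;4p'
```

```text
eef_pos: [623.6, -106.5, 144.2]
wrist_force: [-0.2, 0.2, 0.5]
eef_pos: [623.6, -106.3, 136.9]
wrist_force: [-0.9, 0.2, 3.6]
eef_pos: [623.6, -106.3, 133.0]
wrist_force: [-0.8, 0.2, 4.0]
```

```bash
python3 -m jog '[[0,[0,0,0.04],0],[0,[0,0,0.04],0],[0,[0,0,0.02],0],[0,[0,0,0],0]]'|sed -n '2p;4p';python3 -m jog '[[0,[0,0,0.03],0],[0,[0,0,0],0]]'|sed -n '2p;4p';python3 -m jog '[[0,[0,0,0.03],0],[0,[0,0,0],0]]'|sed -n '2p;4p'
```

```text
eef_pos: [623.6, -106.3, 127.8]
wrist_force: [-0.2, 0.2, 1.3]
eef_pos: [623.6, -106.3, 126.5]
wrist_force: [-1.4, 0.4, 6.7]
eef_pos: [623.6, -106.3, 125.3]
wrist_force: [-1.7, 0.4, 8.0]
```

```bash
python3 -m jog '[[0,[0,0,-0.1],0],[0,[0,0,-0.3],0],[0,[0,0,-0.6],0],[0,[0,0,-0.6],0],[0,[0.35,0.18,0],0],[0,[0.65,0.335,0],0],[0,[0.65,0.335,0],0],[0,[0.65,0.335,0],0],[0,[0.65,0.335,0],0],[0,[0.65,0.335,0],0],[0,[0.65,0.335,0],0],[0,[0.44,0.21,0],0],[0,[0,0,0],0]]'|sed -n '2p;4p'
python3 - <<'E'
from h import *
go(422,63,156)
I=camera("scene")
cv2.imwrite("pics/c6.png",cv2.resize(I[130:280,240:440,::-1],(800,600)))
E
```

```text
eef_pos: [420.5, 64.4, 206.0]
wrist_force: [0.1, -1.0, 1.3]
[420.5  64.4 206. ] [3.141e+00 1.000e-03 2.918e+00] F [ 0.1 -1.   1.3] 0.3513287947411555 tool units [-0.03 -0.02  1.  ] [ 0.07 -0.    1.81  0.    1.33 -1.28] 12.2
```

View pics/c6.png

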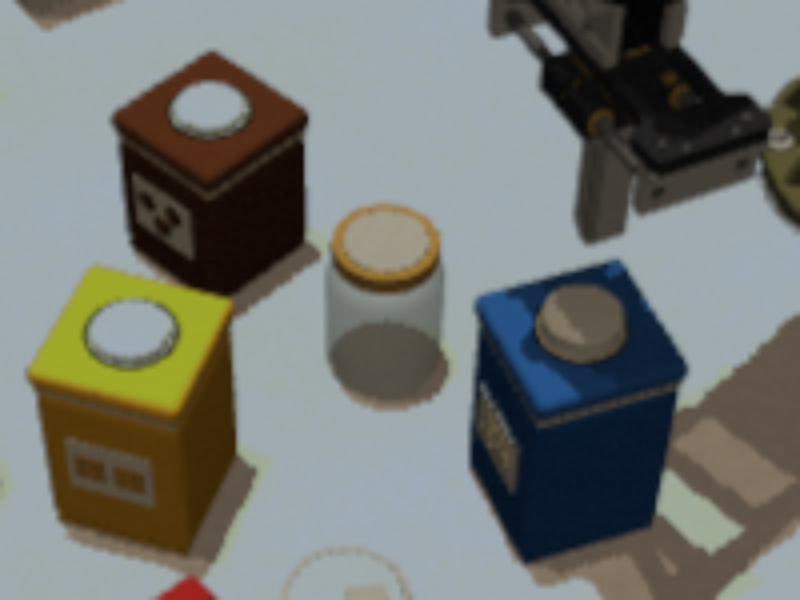

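Coffee (210,108) and yellow (130,332) show both buttons down with the canisters unmoved. The fingertip is above blue.

```bash
python3 -m jog '[[0,[-0.03,-0.02,0.3],0],[0,[0,0,0.4],0],[0,[0,0,0.2],0],[0,[0,0,0.1],0],[0,[0,0,0.04],0],[0,[0,0,0],0]]'|sed -n '2p;4p';python3 -m jog '[[0,[0,0,0.04],0],[0,[0,0,0.04],0],[0,[0,0,0.04],0],[0,[0,0,0.02],0]]'|sed -n '2p;4p';python3 -m jog '[[0,[0,0,0.04],0],[0,[0,0,0.04],0]]'|sed -n '2p;4p'
```

```text
eef_pos: [423.4, 61.7, 153.2]
wrist_force: [-0.3, -0.1, 0.3]
eef_pos: [423.1, 61.9, 145.8]
wrist_force: [-1.5, -0.1, 3.2]
eef_pos: [423.1, 61.9, 141.9]
wrist_force: [-0.7, -0.8, 3.5]
```

```bash
python3 -m jog '[[0,[0,0,0.04],0],[0,[0,0,0.04],0],[0,[0,0,0.02],0],[0,[0,0,0],0]]'|sed -n '2p;4p';python3 -m jog '[[0,[0,0,0.03],0],[0,[0,0,0],0]]'|sed -n '2p;4p';python3 -m jog '[[0,[0,0,0.03],0],[0,[0,0,0],0]]'|sed -n '2p;4p'
```

```text
eef_pos: [423.2, 61.8, 136.9]
wrist_force: [-1.5, -0.9, 5.9]
eef_pos: [423.2, 61.8, 135.5]
wrist_force: [-2.6, -0.3, 7.4]
eef_pos: [423.2, 61.9, 134.1]
wrist_force: [-2.6, -0.3, 10.3]
```

All three are at their stops. Retreating and checking.

```bash
python3 -m jog '[[0,[0,0,-0.1],0],[0,[0,0,-0.3],0],[0,[0,0,-0.7],0],[0,[0,0,-0.7],0],[0,[0,0,-0.6],0],[0,[0,0,-0.3],0],[0,[0,0,0],0]]'|sed -n '2p;4p'
python3 - <<'E'
from h import *
I=camera("scene")
cv2.imwrite("pics/c7.png",cv2.resize(I[120:390,190:550,::-1],(800,600)))
E
```

```text
eef_pos: [423.7, 61.9, 270.3]
wrist_force: [0.5, 0.5, -0.2]
```

View pics/c7.png

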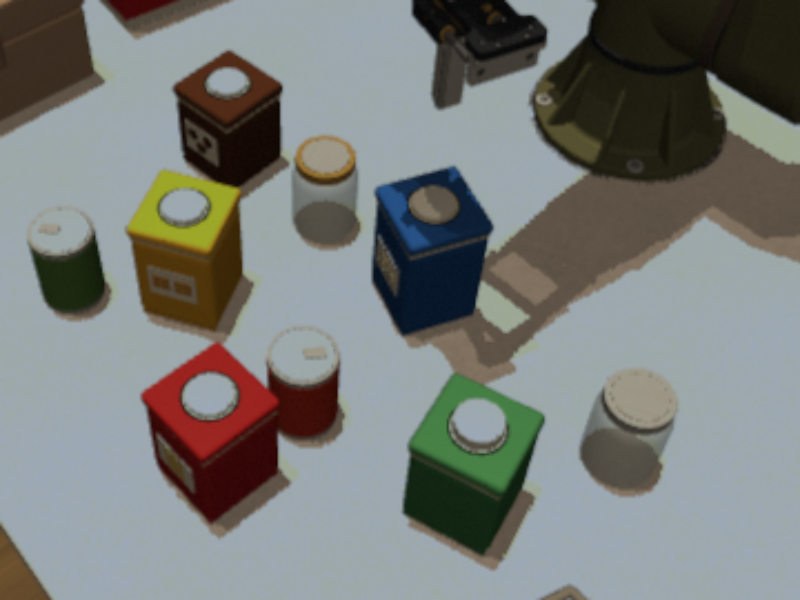

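Coffee (228,82), yellow (184,207) and blue (434,204) are down. Green (478,424) is still up and everything is standing where it was.

```bash
python3 -c "
from cell import *
print(sign_off())"
```

```text
the job is handed in; nothing more can be done
None
```

I pressed the coffee, cracker and rice buttons fully down in that order, left the green button up with nothing else visibly moved, and handed the job in; no verdict came back.

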